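Find a rotor's heavy side by feel and hold it down

ROBOT

A 7-joint arm with a two-finger parallel gripper is mounted at the origin on the work surface. World frame = base frame: x ahead of the robot, y to its left, z up, the work surface at z = 0. Lengths are in m, angles in rad, forces in N, time in s.
With the tool pointing down it reaches from about 0.425 to 0.875 m from the base axis. Payload 9.9 kg.
Tool frame: the origin (TCP) lies at the very end of the fingers, on their centre line; the grasp point (between the pads) lies 19 mm behind it (hold_point_z is the distance from the TCP to the grasp point, in m); y points along the fingers, x is the direction in which the jaws open and shut, and the axes are right-handed (so a half turn about y gives the same grasp; the last joint's range is limited). The gripper opens to 85 mm and grips with 20 to 120 N. Pads are 22 mm wide; open, the fingers measure 114 mm over their backs; the gripper's body (76 mm by 85 mm) begins 54 mm behind the grasp point. The pads swing forward as they close: fully open they stand 13 mm farther back than shut.
Start: joints at [1.064, 0.576, 0.025, 1.437, -0.015, 1.129, -0.057], TCP at [0.277, -0.616, 0.231] pointing down, gripper open.
Joint ranges: [-2.76, 2.76], [-0.34, 2.15], [-1.52, 1.57], [0.19, 2.46], [-1.09, 4.23], [0.17, 1.99], [-2.82, 2.82]. Speed limits (rad/s): [2.22, 2.22, 3.01, 3.01, 3.14, 3.14, 3.14].

INTERFACE

Orientations are given as a rotation vector (axis times angle).
In Python, from cell import * gives the robot as it stands.
- The arm moves only by the tool move_arm, never from a script. Its argument "commands" is a list that holds one entry, the list of rows, each a list of 7 numbers: the shift along the world's x, y, z in m, then the turn, a rotation vector about the world's x, y, z in degrees, then the finger opening in m, from 0 to 0.0854. A call has exactly 5 rows; each row is the pose to reach, as a shift and turn from the pose measured when the call began; what a row does not reach only later rows make up. A row lasts 1/8 s, in which the tool goes at most 62.5 mm and 10.7 degrees, less where a joint would pass 70% of its speed; a pose out of reach is approached as far as the arm can. A call with a gripper value outside its range is refused whole. The fingers move at their own pace and stop on an object; "squeeze" is the grip in N (left out, the last holds). Time passes only in rows, so rows that repeat a pose let the fingers close, or fill a call up. It gives the time, the measured TCP pose, the force and the opening at its end, in the units of the state.
- read_state(): the state, without advancing time (a new reading comes with each control period).
- capture(name): name is "scene" or "top" or "wrist"; returns (picture, depth): 384x512x3 uint8, red, green, blue; 384x512 float32, m along the optical axis (not along the pixel's ray), 0 where there is no reading.
- camera_params(name): a dict with "intrinsics" (3x3 intrinsics, pixels), "R" (3x3) and "t" (3): a world point X has camera coordinates R X + t. Camera axes: x right, y down, z forward; pixel columns grow to the right and rows downward; lengths in m; the calibration is good to about 2 mm. A picture is of the moment at which its call begins: read the wrist's pose just before it. camera_params takes no time and is no camera call; for the wrist camera it gives the pose at the moment of the call.
- sign_off(): hands the job in, once; it reports no verdict.
The state is a dict: "clock": time; "joints": joint angles; "qvel": joint speeds; "tau": joint torques, N m; "tool_pos": TCP position; "ee_rot": TCP orientation; "ft_force": force on the tool from outside, world axes, zero at the start; "ft_torque": the same for the moment, N m; "grip_width": finger opening in m.
Only numpy, scipy, OpenCV 4.12 (cv2) and the standard library are available. Lean on these libraries where they do the work, as an engineer would, in place of code of your own. Each camera call takes 0.05 s, during which the arm holds its last target.

TASK

The closed drum on the test stand has a weight sealed inside, off to one side, and nothing outside shows where. Take the drum's handle, turn the drum by hand through at least one whole turn, either way, to feel which side is heavy, then bring the heavy side straight down and finish while still gripping the handle, holding the drum still there. Leave the other things on the bench where they are.

Things in the scene. Friction and masses are not known exactly. Their poses are not given: they have to be found in the camera images.
- stand: the fixed test stand: dark steel foot plate with a grey bearing block carrying a horizontal shaft. Origin on the bench under the drum's centre; its x axis runs level along the shaft from the bearing block through the drum towards the handle's free end; z is up. The plate reaches 140 mm behind and 30 mm before the origin along x, 75 mm to each side, 14 mm thick.
- axis (a point): the drum's centre, on the shaft's axis, 125 mm above the bench; axes as the stand's (it does not turn). The drum is a plain aluminium disc 150 mm in diameter, 50 mm thick (front face 25 mm along +x). The weight sealed in it, 0.5 to 0.7 kg, lies 45 mm off the axis, on a side that differs each time and has nothing to do with handle or bolts. All else on the drum is balanced.
- bearing (a point): centre of the grey bearing block, on the shaft's axis, 78 mm behind the drum's centre. The bearing is stiff: about 0.34 N m of dry friction either way, a little more than the weight's pull (at most 0.31 N m), so the drum stays where it is left. Turning takes more effort at the handle while the heavy side rises, less while it sinks; this is felt while moving and just after stopping.
- rotor (a joint): turn of the drum about the stand's x axis, rad: 0 with the handle straight above the shaft, growing by the right-hand rule about the stand's x axis (from the top towards the stand's -y). It counts on past a whole turn, with no end stop, and starts within 1 rad of 0.
- handle: the drum's handle: black round sleeve, 22 mm in diameter, 80 mm long, parallel to the shaft, 50 mm off its axis, before the drum's front face. Origin at the sleeve's centre, 60 mm from the face (85 mm along the stand's x from the drum's centre); x axis along the sleeve away from the drum. It spins freely on its pin, so a gripper can keep its orientation as it carries it round.
- bar_a_mid (a point): a loose light grey plastic bar, 170 x 45 x 30 mm, lying flat; point at its centre. Bystander.
- bar_b_mid (a point): a second such light grey plastic bar, 170 x 45 x 30 mm, lying flat; point at its centre. Bystander.
- tub_mid (a point): a small open round grey tub, 80 mm across at the rim, 55 mm high; point at its centre, half-way up. Bystander.
- driver_grip (a point): a screwdriver lying on the bench; point in the middle of its handle. Bystander.

How it is judged:
On the way:
1. the drum has been turned through a whole turn, either way ((value of joint rotor above 5.25 rad or value of joint rotor below -5.25 rad)), for 0.05 s.
At the end, for the whole second after the job is handed in: The sealed weight is within 20 degrees of straight below the shaft, the drum is still (under 0.05 rad/s) and the fingers grip the handle (over 2 N) (z of slug_c0 in the frame of stand below 0.125 m and y of slug_c0 in the frame of stand between -0.0154 and 0.0154 m and contact force between the fingers and handle above 2 N and velocity of joint rotor between -0.05 and 0.05 rad/s); the arm keeps its last pose, push and grip.
It fails at once if a bar, the tub or the screwdriver is moved by more than 30 mm (distance of any of bar_a_mid, bar_b_mid, tub_mid, driver_grip from where it was at the start of the episode above 0.03 m).
It also fails if it takes over 61 s, if anything falls off the work surface, if the arm or the gripper's body presses on something with over 40 N, if the wrist force passes 120 N, or if a joint passes its speed limit or range.

## Working session

There is one attempt and no reset: what is moved stays moved. The work goes in short steps, Python scripts to look and compute and a tool call to move; the robot and the scene stay as the last step left them, time stands still between calls to the robot, and variables do not carry over. Pictures are saved under pics/ and viewed, and the job is handed in when it is done.

Besides the shell and the picture viewer there is one more tool, called after "Call:" as name(argument=value, ...) on one line, values as JSON. move_arm: Moves the arm, as the interface text tells. Its arguments: {"type":"object","properties":{"commands":{"type":"array","items":{"type":"array","items":{"type":"array","items":{"type":"number"}}}},"squeeze":{"type":"number"}},"required":["commands"]}

```bash
mkdir -p pics; ls; python3 - <<'E'
from cell import *
import cv2,numpy as np
s=read_state(); print(s)
for n in ("scene","top"):
    p,d=capture(n); cv2.imwrite(f"pics/{n}0.png",cv2.cvtColor(p,cv2.COLOR_RGB2BGR)); np.save(f"pics/{n}0.npy",d)
    c=camera_params(n); print(n,c)
E
```

```text
pics
{'clock': 0.0, 'joints': array([ 1.06420705,  0.57650274,  0.02485302,  1.43793623, -0.01500504,
        1.12901304, -0.05651079]), 'qvel': array([ 1.78527634e-03, -1.01343122e-03,  6.57897529e-05, -3.33934147e-04,
        1.32435304e-03, -6.05440032e-04,  6.05662701e-04]), 'tau': array([ 1.68656566e-04, -7.65756297e+01,  2.25066952e+00, -2.85964519e+01,
        1.54773047e-02,  1.26054473e-02,  3.10431165e-05]), 'tool_pos': array([ 0.27676334, -0.61513398,  0.23045265]), 'ee_rot': array([-1.37920209,  0.89345874, -0.89107315]), 'ft_force': array([0.61505502, 0.00233457, 0.97996059]), 'ft_torque': array([-0.04957743, -0.00240843,  0.01484755]), 'grip_width': 0.08517360301690878}
scene {'intrinsics': array([[495.41726619,   0.        , 254.96434584],
       [  0.        , 495.41726619, 180.12339083],
       [  0.        ,   0.        ,   1.        ]]), 'R': array([[-0.81160379,  0.58410144, -0.0111713 ],
       [ 0.33548086,  0.45032233, -0.82744329],
       [-0.47828013, -0.67530387, -0.56143816]]), 't': array([ 0.39777096, -0.05176618,  1.61596239])}
top {'intrinsics': array([[377.14653271,   0.        , 253.56524615],
       [  0.        , 377.14653271, 191.95879307],
       [  0.        ,   0.        ,   1.        ]]), 'R': array([[ 0.02449586, -0.99969373,  0.00351992],
       [-0.99723631, -0.02468237, -0.07007516],
       [ 0.07014058, -0.00179364, -0.9975355 ]]), 't': array([-0.01655939,  0.46434692,  1.13237408])}
```

View pics/scene0.png

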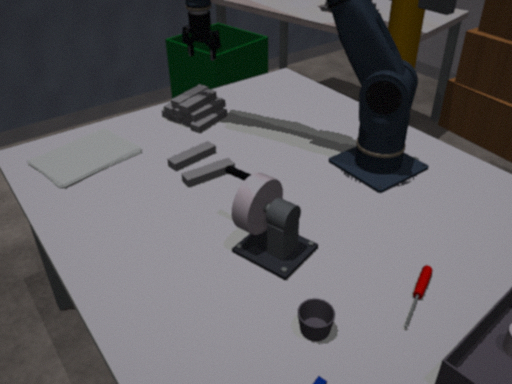

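View pics/top0.png

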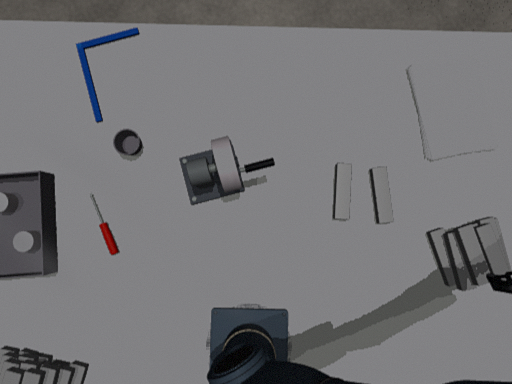

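```bash
python3 - <<'E'
from scipy.spatial.transform import Rotation as R
print(R.from_rotvec([-1.37920209,  0.89345874, -0.89107315]).as_matrix().round(3))
E
```

```text
[[ 0.41  -0.001  0.912]
 [-0.912  0.001  0.41 ]
 [-0.002 -1.    -0.   ]]
```

```bash
cat > h.py <<'E'
from cell import *
import cv2,numpy as np
def cloud(d,c):
    v,u=np.mgrid[:d.shape[0],:d.shape[1]]
    K=c["intrinsics"]; P=np.stack([(u-K[0,2])/K[0,0]*d,(v-K[1,2])/K[1,1]*d,d],-1)
    return (P-c["t"])@c["R"]
E
python3 - <<'E'
from h import *
for n,(u0,u1,v0,v1) in (("top",(170,290,120,210)),("scene",(205,330,160,280))):
    d=np.load(f"pics/{n}0.npy"); p=cv2.imread(f"pics/{n}0.png"); X=cloud(d,camera_params(n))
    cv2.imwrite(f"pics/{n}crop.png",cv2.resize(p[v0:v1,u0:u1],None,fx=6,fy=6,interpolation=cv2.INTER_CUBIC)[:600,:800])
    g=p.max(2)
    sub=np.zeros(g.shape,bool); sub[v0:v1,u0:u1]=1
    m=sub&(g<30)&(X[...,2]>0.05)&(d>0)
    k,l,st,ce=cv2.connectedComponentsWithStats(m.astype('uint8'))
    for i in range(1,k):
        if st[i,4]>15:
            Q=X[l==i]; q=Q.mean(0); w=np.linalg.svd(Q-q)[2][0]
            print(n,st[i],ce[i].round(),q.round(4),w.round(3),Q.min(0).round(3),Q.max(0).round(3))
    # bystanders
d=np.load("pics/top0.npy");X=cloud(d,camera_params("top"))
for u,v in ((343,190),(381,195),(128,143),(110,240),(225,150),(245,165),(260,164),(272,161),(190,200),(243,190)): print(u,v,X[v,u].round(3))
E
```

```text
top [245 159  29  13 181] [259. 165.] [ 0.5253 -0.0167  0.1726] [-0.283  0.959  0.003] [ 0.509 -0.054  0.164] [0.542 0.019 0.178]
top [196 173  18  15  56] [206. 182.] [0.4835 0.1324 0.0864] [-0.152  0.219 -0.964] [0.472 0.113 0.051] [0.515 0.16  0.134]
scene [225 166  24  13 140] [236. 172.] [ 0.5363 -0.0183  0.1701] [-0.288  0.957  0.03 ] [ 0.518 -0.052  0.16 ] [0.55  0.016 0.176]
scene [284 208  15  32 171] [292. 223.] [0.505  0.1752 0.1121] [0.027 0.05  0.998] [0.48  0.165 0.05 ] [0.537 0.185 0.152]
343 190 [ 0.476 -0.274  0.03 ]
381 195 [ 0.464 -0.389  0.03 ]
128 143 [0.609 0.389 0.   ]
110 240 [0.309 0.422 0.022]
225 150 [0.559 0.072 0.195]
245 165 [0.524 0.02  0.173]
260 164 [ 0.528 -0.02   0.174]
272 161 [ 0.537 -0.051  0.175]
190 200 [0.436 0.188 0.01 ]
243 190 [0.47  0.027 0.014]
```

```bash
python3 - <<'E'
from h import *
from scipy.optimize import least_squares
for n,(u0,u1,v0,v1) in (("top",(205,250,130,200)),("scene",(225,290,170,245))):
    d=np.load(f"pics/{n}0.npy"); p=cv2.imread(f"pics/{n}0.png"); X=cloud(d,camera_params(n))
    sub=np.zeros(d.shape,bool); sub[v0:v1,u0:u1]=1
    m=sub&(p.max(2)>85)&(X[...,2]>0.1)
    m=cv2.erode(m.astype('uint8'),np.ones((3,3)))>0
    Q=X[m]; print(n,len(Q),Q.min(0).round(3),Q.max(0).round(3))
    for f in (-0.284,):
      def res(t):
        a=np.array([-np.sin(t[0]),-np.cos(t[0])]) # unused sign
        th=t[0]; a=np.array([np.sin(th),-np.cos(th)]); e=np.array([np.cos(th),np.sin(th)])
        return np.hypot(Q[:,:2]@e-t[1],Q[:,2]-0.125)-0.075
      r=least_squares(res,[0.29,0.52],loss='soft_l1',f_scale=0.003)
      th=r.x[0];a=np.array([np.sin(th),-np.cos(th)])
      A=Q[:,:2]@a
      print(r.x,np.abs(r.fun).mean(),np.percentile(A,[1,99]), "center a",np.percentile(A,[1,99]).mean())
E
```

```text
top 791 [ 0.384 -0.003  0.133] [0.6   0.116 1.162]
[0.2876812  0.53304566] 0.0069084210037391805 [0.06010977 0.10298921] center a 0.08154948618492724
scene 654 [0.501 0.053 0.141] [1.113 0.882 0.869]
[0.14871854 0.53834144] 0.004585689541317579 [-0.02504614  0.02364286] center a -0.000701642438005275
```

View pics/topcrop.png

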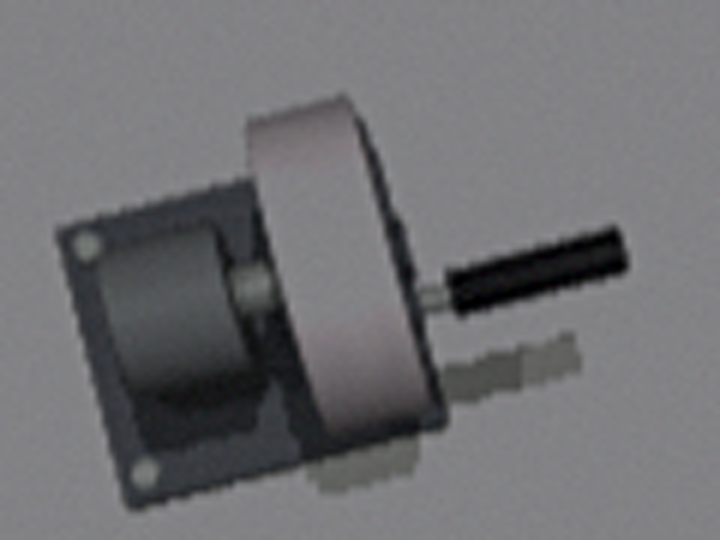

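View pics/scenecrop.png

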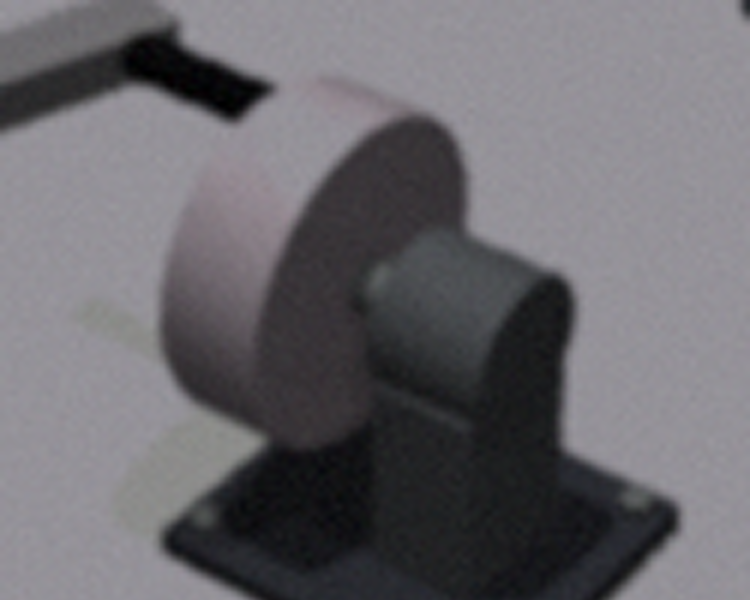

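```bash
python3 - <<'E'
from h import *
th=0.288;a=np.array([np.sin(th),-np.cos(th)]);e=np.array([np.cos(th),np.sin(th)])
for n in ("top","scene"):
    d=np.load(f"pics/{n}0.npy"); p=cv2.imread(f"pics/{n}0.png"); X=cloud(d,camera_params(n))
    A=X[...,:2]@a; S=X[...,:2]@e
    m=(p.max(2)>60)&(abs(A-0.08)<0.06)&(abs(S-.533)<.09)&(X[...,2]>.125)
    # by A bins
    if n=="top": m&=True
    Q=np.c_[A[m],S[m],X[...,2][m]]
    s0=.533
    for _ in range(10):
        r=np.hypot(Q[:,1]-s0,Q[:,2]-.125)-.075
        k=abs(r)<.008
        s0+= (r[k]*(Q[k,1]-s0)/.075).mean()/(((Q[k,1]-s0)/.075)**2).mean()
    print(n,k.sum(),"s0",s0,"A",np.percentile(Q[k,0],[0,2,50,98,100]),r[k].mean())
h=np.array([.528,-.018]); print("handle A,S",h@a,h@e)
for q in ([.5253,-.0167],[.5363,-.0183]): print(np.array(q)@a,np.array(q)@e)
E
```

```text
top 1012 s0 0.5330377772167438 A [0.05682986 0.05807519 0.08213336 0.10598522 0.10976195] -0.000770200109678887
scene 976 s0 0.5331437189990685 A [0.05194627 0.0551626  0.07746041 0.10356906 0.10691301] -0.0007875267151858396
handle A,S 0.1672292175676677 0.5011410867128195
0.16521586459548135 0.4989215349992096
0.1698743536104319 0.5090140312264858
```

```bash
python3 - <<'E'
from h import *
from scipy.spatial.transform import Rotation as R
s=read_state();c=camera_params("wrist")
o=-c["R"].T@c["t"]; T=R.from_rotvec(s["ee_rot"])
print("cam in tool",T.inv().apply(o-s["tool_pos"]), "view dir in tool",T.inv().apply(c["R"][2]))
p,d=capture("wrist"); cv2.imwrite("pics/w0.png",p[...,::-1])
E
```

```text
cam in tool [ 6.88710693e-05 -1.42450246e-01  6.51356537e-02] view dir in tool [-5.00409370e-04  9.66501642e-01 -2.56659942e-01]
```

View pics/w0.png

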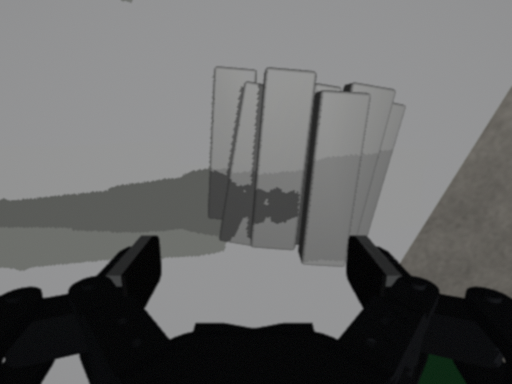

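```bash
cat >> h.py <<'E'
from scipy.spatial.transform import Rotation as R
th=0.288;a=np.array([np.sin(th),-np.cos(th),0]);e=np.array([np.cos(th),np.sin(th),0]);zz=np.array([0,0,1.])
A0,S0,Z0=0.0815,0.533,0.125
def Rt(t=20):
    t=np.radians(t); y=-np.cos(t)*zz-np.sin(t)*a
    return np.c_[e,y,np.cross(e,y)]
AG=0.1785
def tcp(S,z,t=20): return AG*a+S*e+z*zz+0.019*Rt(t)[:,1]
def delta(S,z,t=20):
    s=read_state()
    dr=R.from_matrix(Rt(t))*R.from_rotvec(s["ee_rot"]).inv()
    return tcp(S,z,t)-s["tool_pos"], np.degrees(dr.as_rotvec())
E
python3 - <<'E'
from h import *
print(tcp(.502,.164)); print(delta(.502,.264))
E
```

```text
[ 0.53017907 -0.02233188  0.14614584]
(array([0.25336059, 0.59291356, 0.01548823]), array([19.79761897, -9.16517006, 81.36290657]))
```

Call:
move_arm(commands=[[[0.05, 0.06, 0.02, 2.4, -1.1, 10, 0.085], [0.1, 0.12, 0.04, 4.8, -2.2, 20, 0.085], [0.14, 0.18, 0.05, 7.2, -3.3, 30, 0.085], [0.17, 0.24, 0.05, 9.6, -4.5, 40, 0.085], [0.19, 0.3, 0.05, 12, -5.6, 50, 0.085]]], squeeze=60)

```text
clock: 0.78
tool_pos: [0.4476, -0.3595, 0.2792]
ee_rot: [-1.337, 0.226, -0.177]
ft_force: [0.9, -1.0, -0.3]
grip_width: 0.085
```

```bash
python3 - <<'E'
from h import *
print(read_state()["joints"].round(2),delta(.502,.264))
E
```

```text
[ 0.89  0.48 -0.3   1.5  -0.05  1.3   0.36] (array([ 0.08256905,  0.33720711, -0.03306966]), array([ 7.70458353, -3.38840258, 31.06655605]))
```

Call:
move_arm(commands=[[[0.02, 0.06, 0.0, 1.5, -0.7, 6, 0.085], [0.04, 0.12, 0.0, 3, -1.4, 12, 0.085], [0.055, 0.18, 0.0, 4.5, -2.1, 18, 0.085], [0.065, 0.24, -0.01, 6, -2.8, 24, 0.085], [0.075, 0.3, -0.02, 7.5, -3.3, 31, 0.085]]])

```text
clock: 1.4
tool_pos: [0.5224, -0.0588, 0.2591]
ee_rot: [-1.216, -0.177, 0.253]
ft_force: [-0.2, -0.6, 0.5]
grip_width: 0.0853
```

```bash
python3 - <<'E'
from h import *
print(read_state()["joints"].round(2),delta(.502,.234))
E
```

```text
[ 0.58  0.47 -0.54  1.66 -0.09  1.2   0.41] (array([ 0.0077336 ,  0.03649693, -0.04297065]), array([ 0.19697542, -0.00654888, -0.10439944]))
```

Call:
move_arm(commands=[[[0.004, 0.018, 0.0, 0, 0, 0, 0.085], [0.008, 0.0365, 0.0, 0, 0, 0, 0.085], [0.008, 0.0365, -0.02, 0, 0, 0, 0.085], [0.008, 0.0365, -0.04, 0, 0, 0, 0.085], [0.008, 0.0365, -0.04, 0, 0, 0, 0.085]]])

```text
clock: 2.02
tool_pos: [0.5299, -0.0234, 0.2182]
ee_rot: [-1.216, -0.173, 0.253]
ft_force: [-0.6, -0.3, 0.0]
grip_width: 0.085
```

```bash
python3 - <<'E'
from h import *
for n in ("wrist","top","scene"):
    p,d=capture(n); cv2.imwrite(f"pics/{n}1.png",p[...,::-1]);np.save(f"pics/{n}1.npy",d)
print(read_state()["joints"].round(2),delta(.502,.164))
p=cv2.imread("pics/top1.png")[120:210,170:290];cv2.imwrite("pics/top1c.png",cv2.resize(p,None,fx=5,fy=5))
E
```

```text
[ 0.51  0.51 -0.54  1.72 -0.09  1.09  0.35] (array([-0.0008229 ,  0.00049827, -0.07381172]), array([ 0.22038816,  0.05732839, -0.02867322]))
```

View pics/wrist1.png

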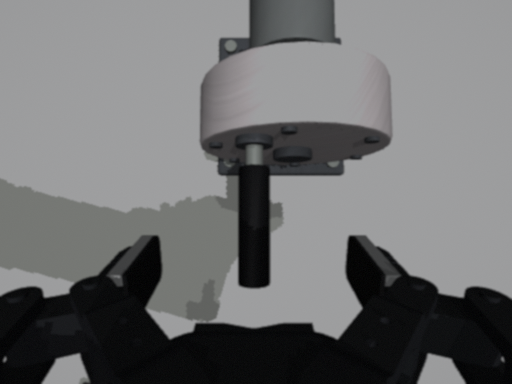

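View pics/scene1.png

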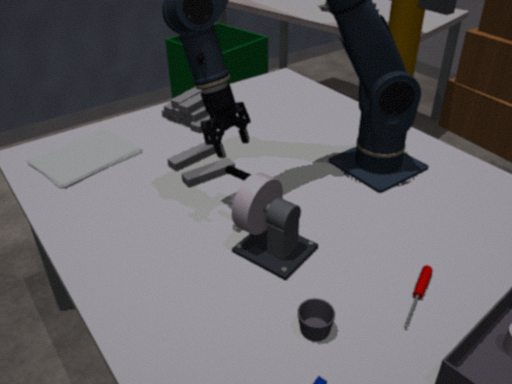

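```bash
python3 - <<'E'
from h import *
d=np.load("pics/wrist1.npy");c=camera_params("wrist");X=cloud(d,c)
for v in (180,200,220,240,260):
    P=X[v,246:263]; print(v,"A",(P@a)[8].round(4),"S",(P@e).mean().round(4),"z",np.percentile(P[:,2],[50,95]).round(4))
E
```

```text
180 A 0.1364 S 0.5033 z [0.1756 0.177 ]
200 A 0.1495 S 0.5034 z [0.1757 0.2164]
220 A 0.1624 S 0.5033 z [0.1759 0.1769]
240 A 0.1752 S 0.5032 z [0.1755 0.2173]
260 A 0.1879 S 0.5033 z [0.1759 0.1768]
```

Call:
move_arm(commands=[[[0, 0.001, -0.03, 0, 0, 0, 0.085], [0, 0.001, -0.06, 0, 0, 0, 0.085], [0, 0.001, -0.073, 0, 0, 0, 0.085], [0, 0.001, -0.073, 0, 0, 0, 0.01], [0, 0.001, -0.073, 0, 0, 0, 0.01]]], squeeze=60)

```text
clock: 2.8
tool_pos: [0.5317, -0.0218, 0.1481]
ee_rot: [-1.217, -0.178, 0.25]
ft_force: [-0.3, -0.0, 0.1]
grip_width: 0.0509
```

Call:
move_arm(commands=[[[0, 0, 0, 0, 0, 0, 0.01], [0, 0, 0, 0, 0, 0, 0.01], [0, 0, 0, 0, 0, 0, 0.01], [0, 0, 0, 0, 0, 0, 0.01], [0, 0, 0, 0, 0, 0, 0.01]]])

```text
clock: 3.42
tool_pos: [0.5316, -0.0222, 0.1489]
ee_rot: [-1.218, -0.178, 0.25]
ft_force: [-2.4, -3.1, 5.4]
grip_width: 0.0204
```

```bash
cat >> h.py <<'E'
def where():
    s=read_state(); T=R.from_rotvec(s["ee_rot"]).as_matrix()
    g=s["tool_pos"]-0.019*T[:,1]
    y,z=g@e-S0,g[2]-Z0
    phi=np.arctan2(-y,z); F=s["ft_force"]
    t=-e*np.cos(phi)-zz*np.sin(phi)   # tangential, growing phi
    rr=-e*np.sin(phi)+zz*np.cos(phi)
    err=np.degrees((R.from_matrix(Rt())*R.from_matrix(T).inv()).as_rotvec())
    return dict(clock=s["clock"],phi=np.degrees(phi),r=np.hypot(y,z),A=g@a,Ft=F@t,Fr=F@rr,Fa=F@a,w=s["grip_width"],err=err,F=F,g=g,tau=s["ft_torque"])
E
python3 - <<'E'
from h import *
s=where();print({k:np.round(v,4) for k,v in s.items()})
E
```

```text
{'clock': np.float64(3.425), 'phi': np.float64(35.2811), 'r': np.float64(0.0512), 'A': np.float64(0.1787), 'Ft': np.float64(-0.5218), 'Fr': np.float64(6.2314), 'Fa': np.float64(2.2482), 'w': np.float64(0.0204), 'err': array([ 0.2696,  0.1686, -0.0085]), 'F': array([-2.404 , -3.0569,  5.3882]), 'g': array([ 0.5334, -0.0284,  0.1668]), 'tau': array([-0.4542,  0.5727,  0.2738])}
```

```bash
cat >> h.py <<'E'
import json
def plan(step=4,n=3,rows=5,r=0.05):
    w=where()
    print({k:np.round(w[k],3).tolist() for k in("clock","phi","r","A","Ft","Fr","Fa","err","w")})
    p=w["phi"]
    for i in range(n):
        out=[]
        for k in range(1,rows+1):
            q=np.radians(p+step*k);q0=np.radians(p)
            d=r*(-(np.sin(q)-np.sin(q0))*e+(np.cos(q)-np.cos(q0))*zz)
            out.append([round(float(x),4) for x in d]+[0,0,0,0.01])
        print(json.dumps([out])); p+=step*rows
def log(lines):
    open("log.txt","a").write(lines)
E
python3 -c "
from h import *
plan()"
```

```text
{'clock': 3.425, 'phi': 35.281, 'r': 0.051, 'A': 0.179, 'Ft': -0.522, 'Fr': 6.231, 'Fa': 2.248, 'err': [0.27, 0.169, -0.009], 'w': 0.02}
[[[-0.0027, -0.0008, -0.0021, 0, 0, 0, 0.01], [-0.0052, -0.0015, -0.0044, 0, 0, 0, 0.01], [-0.0075, -0.0022, -0.0069, 0, 0, 0, 0.01], [-0.0097, -0.0029, -0.0095, 0, 0, 0, 0.01], [-0.0117, -0.0035, -0.0123, 0, 0, 0, 0.01]]]
[[[-0.0018, -0.0005, -0.0029, 0, 0, 0, 0.01], [-0.0034, -0.001, -0.006, 0, 0, 0, 0.01], [-0.0048, -0.0014, -0.0092, 0, 0, 0, 0.01], [-0.006, -0.0018, -0.0124, 0, 0, 0, 0.01], [-0.007, -0.0021, -0.0158, 0, 0, 0, 0.01]]]
[[[-0.0007, -0.0002, -0.0034, 0, 0, 0, 0.01], [-0.0012, -0.0004, -0.0069, 0, 0, 0, 0.01], [-0.0015, -0.0005, -0.0103, 0, 0, 0, 0.01], [-0.0016, -0.0005, -0.0138, 0, 0, 0, 0.01], [-0.0014, -0.0004, -0.0173, 0, 0, 0, 0.01]]]
```

Call:
move_arm(commands=[[[-0.0027, -0.0008, -0.0021, 0, 0, 0, 0.01], [-0.0052, -0.0015, -0.0044, 0, 0, 0, 0.01], [-0.0075, -0.0022, -0.0069, 0, 0, 0, 0.01], [-0.0097, -0.0029, -0.0095, 0, 0, 0, 0.01], [-0.0117, -0.0035, -0.0123, 0, 0, 0, 0.01]]])

```text
clock: 4.05
tool_pos: [0.5215, -0.0252, 0.1386]
ee_rot: [-1.218, -0.181, 0.247]
ft_force: [1.1, 0.6, 11.6]
grip_width: 0.0202
```

```bash
python3 -c "
from h import *
plan()"
```

```text
{'clock': 4.05, 'phi': 51.945, 'r': 0.051, 'A': 0.179, 'Ft': -9.925, 'Fr': 6.218, 'Fa': -0.238, 'err': [0.255, 0.393, 0.011], 'w': 0.02}
[[[-0.002, -0.0006, -0.0028, 0, 0, 0, 0.01], [-0.0037, -0.0011, -0.0058, 0, 0, 0, 0.01], [-0.0053, -0.0016, -0.0089, 0, 0, 0, 0.01], [-0.0067, -0.002, -0.012, 0, 0, 0, 0.01], [-0.0078, -0.0023, -0.0153, 0, 0, 0, 0.01]]]
[[[-0.0009, -0.0003, -0.0034, 0, 0, 0, 0.01], [-0.0016, -0.0005, -0.0068, 0, 0, 0, 0.01], [-0.0021, -0.0006, -0.0102, 0, 0, 0, 0.01], [-0.0023, -0.0007, -0.0137, 0, 0, 0, 0.01], [-0.0023, -0.0007, -0.0172, 0, 0, 0, 0.01]]]
[[[0.0002, 0.0001, -0.0035, 0, 0, 0, 0.01], [0.0007, 0.0002, -0.0069, 0, 0, 0, 0.01], [0.0014, 0.0004, -0.0104, 0, 0, 0, 0.01], [0.0023, 0.0007, -0.0137, 0, 0, 0, 0.01], [0.0034, 0.001, -0.017, 0, 0, 0, 0.01]]]
```

```bash
sed -i 's/p+=step\*rows/p+=step*rows-3/; s/def plan(step=4,n=3/def plan(step=4,n=2/' h.py; python3 -c "
from h import *
plan(4.5)"
```

```text
{'clock': 4.05, 'phi': 51.945, 'r': 0.051, 'A': 0.179, 'Ft': -9.925, 'Fr': 6.218, 'Fa': -0.238, 'err': [0.255, 0.393, 0.011], 'w': 0.02}
[[[-0.0022, -0.0007, -0.0032, 0, 0, 0, 0.01], [-0.0042, -0.0012, -0.0065, 0, 0, 0, 0.01], [-0.0059, -0.0017, -0.01, 0, 0, 0, 0.01], [-0.0073, -0.0022, -0.0137, 0, 0, 0, 0.01], [-0.0084, -0.0025, -0.0174, 0, 0, 0, 0.01]]]
[[[-0.0011, -0.0003, -0.0038, 0, 0, 0, 0.01], [-0.0018, -0.0005, -0.0076, 0, 0, 0, 0.01], [-0.0023, -0.0007, -0.0115, 0, 0, 0, 0.01], [-0.0025, -0.0007, -0.0154, 0, 0, 0, 0.01], [-0.0024, -0.0007, -0.0194, 0, 0, 0, 0.01]]]
```

Call:
move_arm(commands=[[[-0.0022, -0.0007, -0.0032, 0, 0, 0, 0.01], [-0.0042, -0.0012, -0.0065, 0, 0, 0, 0.01], [-0.0059, -0.0017, -0.01, 0, 0, 0, 0.01], [-0.0073, -0.0022, -0.0137, 0, 0, 0, 0.01], [-0.0084, -0.0025, -0.0174, 0, 0, 0, 0.01]]])

```text
clock: 4.68
tool_pos: [0.5138, -0.0275, 0.1224]
ee_rot: [-1.219, -0.183, 0.246]
ft_force: [-2.2, -0.7, 10.2]
grip_width: 0.0206
```

Call:
move_arm(commands=[[[-0.0011, -0.0003, -0.0038, 0, 0, 0, 0.01], [-0.0018, -0.0005, -0.0076, 0, 0, 0, 0.01], [-0.0023, -0.0007, -0.0115, 0, 0, 0, 0.01], [-0.0025, -0.0007, -0.0154, 0, 0, 0, 0.01], [-0.0024, -0.0007, -0.0194, 0, 0, 0, 0.01]]])

```text
clock: 5.3
tool_pos: [0.512, -0.028, 0.104]
ee_rot: [-1.219, -0.184, 0.245]
ft_force: [-0.2, -0.4, 6.2]
grip_width: 0.0206
```

```bash
python3 -c "
from h import *
plan(4.5)"
```

```text
{'clock': 5.3, 'phi': 93.522, 'r': 0.05, 'A': 0.179, 'Ft': -6.238, 'Fr': -0.059, 'Fa': 0.275, 'err': [0.262, 0.59, 0.019], 'w': 0.021}
[[[0.0004, 0.0001, -0.0039, 0, 0, 0, 0.01], [0.001, 0.0003, -0.0078, 0, 0, 0, 0.01], [0.002, 0.0006, -0.0116, 0, 0, 0, 0.01], [0.0033, 0.001, -0.0153, 0, 0, 0, 0.01], [0.0048, 0.0014, -0.0189, 0, 0, 0, 0.01]]]
[[[0.0016, 0.0005, -0.0036, 0, 0, 0, 0.01], [0.0035, 0.001, -0.007, 0, 0, 0, 0.01], [0.0056, 0.0017, -0.0102, 0, 0, 0, 0.01], [0.008, 0.0024, -0.0133, 0, 0, 0, 0.01], [0.0105, 0.0031, -0.0161, 0, 0, 0, 0.01]]]
```

Call:
move_arm(commands=[[[0.0004, 0.0001, -0.0039, 0, 0, 0, 0.01], [0.001, 0.0003, -0.0078, 0, 0, 0, 0.01], [0.002, 0.0006, -0.0116, 0, 0, 0, 0.01], [0.0033, 0.001, -0.0153, 0, 0, 0, 0.01], [0.0048, 0.0014, -0.0189, 0, 0, 0, 0.01]]])

```text
clock: 5.92
tool_pos: [0.5173, -0.0265, 0.0853]
ee_rot: [-1.219, -0.185, 0.245]
ft_force: [0.0, 1.2, 4.4]
grip_width: 0.0205
```

Call:
move_arm(commands=[[[0.0016, 0.0005, -0.0036, 0, 0, 0, 0.01], [0.0035, 0.001, -0.007, 0, 0, 0, 0.01], [0.0056, 0.0017, -0.0102, 0, 0, 0, 0.01], [0.008, 0.0024, -0.0133, 0, 0, 0, 0.01], [0.0105, 0.0031, -0.0161, 0, 0, 0, 0.01]]])

```text
clock: 6.55
tool_pos: [0.5295, -0.0229, 0.0696]
ee_rot: [-1.219, -0.187, 0.242]
ft_force: [2.7, 1.6, 8.5]
grip_width: 0.0207
```

```bash
sed -i 's/rows-3/rows-2/' h.py; python3 -c "
from h import *
plan(4.5)"
```

```text
{'clock': 6.55, 'phi': 139.536, 'r': 0.049, 'A': 0.179, 'Ft': -3.165, 'Fr': -8.443, 'Fa': -0.713, 'err': [0.232, 0.803, 0.051], 'w': 0.021}
[[[0.003, 0.0009, -0.0024, 0, 0, 0, 0.01], [0.0061, 0.0018, -0.0046, 0, 0, 0, 0.01], [0.0094, 0.0028, -0.0065, 0, 0, 0, 0.01], [0.0128, 0.0038, -0.0082, 0, 0, 0, 0.01], [0.0163, 0.0048, -0.0095, 0, 0, 0, 0.01]]]
[[[0.0036, 0.0011, -0.0012, 0, 0, 0, 0.01], [0.0073, 0.0021, -0.0021, 0, 0, 0, 0.01], [0.011, 0.0033, -0.0027, 0, 0, 0, 0.01], [0.0147, 0.0044, -0.003, 0, 0, 0, 0.01], [0.0185, 0.0055, -0.003, 0, 0, 0, 0.01]]]
```

Call:
move_arm(commands=[[[0.003, 0.0009, -0.0022, 0, 0.2, 0, 0.01], [0.0061, 0.0018, -0.0042, 0, 0.4, 0, 0.01], [0.0094, 0.0028, -0.006, 0, 0.5, 0, 0.01], [0.0128, 0.0038, -0.0076, 0, 0.5, 0, 0.01], [0.0163, 0.0048, -0.0088, 0, 0.5, 0, 0.01]]])

```text
clock: 7.18
tool_pos: [0.5459, -0.0181, 0.0606]
ee_rot: [-1.218, -0.179, 0.248]
ft_force: [-1.5, -0.3, 3.7]
grip_width: 0.02
```

Call:
move_arm(commands=[[[0.0036, 0.0011, -0.0012, 0, 0, 0, 0.01], [0.0073, 0.0021, -0.0021, 0, 0, 0, 0.01], [0.011, 0.0033, -0.0027, 0, 0, 0, 0.01], [0.0147, 0.0044, -0.003, 0, 0, 0, 0.01], [0.0185, 0.0055, -0.003, 0, 0, 0, 0.01]]])

```text
clock: 7.8
tool_pos: [0.565, -0.0124, 0.0585]
ee_rot: [-1.218, -0.18, 0.247]
ft_force: [-2.6, -1.7, 17.8]
grip_width: 0.0201
```

```bash
python3 -c "
from h import *
plan(4.5)"
```

```text
{'clock': 7.8, 'phi': -173.978, 'r': 0.049, 'A': 0.179, 'Ft': -1.087, 'Fr': -18.028, 'Fa': 0.878, 'err': [0.232, 0.341, 0.049], 'w': 0.02}
[[[0.0037, 0.0011, 0.0006, 0, 0, 0, 0.01], [0.0074, 0.0022, 0.0014, 0, 0, 0, 0.01], [0.011, 0.0033, 0.0026, 0, 0, 0, 0.01], [0.0145, 0.0043, 0.0041, 0, 0, 0, 0.01], [0.0179, 0.0053, 0.0058, 0, 0, 0, 0.01]]]
[[[0.0033, 0.001, 0.0019, 0, 0, 0, 0.01], [0.0064, 0.0019, 0.004, 0, 0, 0, 0.01], [0.0094, 0.0028, 0.0064, 0, 0, 0, 0.01], [0.0122, 0.0036, 0.0091, 0, 0, 0, 0.01], [0.0148, 0.0044, 0.0119, 0, 0, 0, 0.01]]]
```

Call:
move_arm(commands=[[[0.0037, 0.0011, 0.001, 0, 0, 0, 0.01], [0.0074, 0.0022, 0.0022, 0, 0, 0, 0.01], [0.011, 0.0033, 0.0035, 0, 0, 0, 0.01], [0.0145, 0.0043, 0.005, 0, 0, 0, 0.01], [0.0179, 0.0053, 0.0067, 0, 0, 0, 0.01]]])

```text
clock: 8.43
tool_pos: [0.5832, -0.0071, 0.065]
ee_rot: [-1.218, -0.18, 0.247]
ft_force: [0.5, 1.1, -6.1]
grip_width: 0.0201
```

Call:
move_arm(commands=[[[0.0033, 0.001, 0.0019, 0, 0, 0, 0.01], [0.0064, 0.0019, 0.004, 0, 0, 0, 0.01], [0.0094, 0.0028, 0.0064, 0, 0, 0, 0.01], [0.0122, 0.0036, 0.0091, 0, 0, 0, 0.01], [0.0148, 0.0044, 0.0119, 0, 0, 0, 0.01]]])

```text
clock: 9.05
tool_pos: [0.5971, -0.003, 0.0771]
ee_rot: [-1.218, -0.178, 0.249]
ft_force: [-6.5, -3.9, 1.6]
grip_width: 0.0201
```

```bash
python3 -c "
from h import *
plan(4.5)"
```

```text
{'clock': 9.05, 'phi': -127.901, 'r': 0.049, 'A': 0.179, 'Ft': -3.265, 'Fr': -6.725, 'Fa': 1.866, 'err': [0.259, 0.225, 0.032], 'w': 0.02}
[[[0.0022, 0.0006, 0.0032, 0, 0, 0, 0.01], [0.0041, 0.0012, 0.0066, 0, 0, 0, 0.01], [0.0058, 0.0017, 0.0101, 0, 0, 0, 0.01], [0.0072, 0.0021, 0.0137, 0, 0, 0, 0.01], [0.0084, 0.0025, 0.0174, 0, 0, 0, 0.01]]]
[[[0.001, 0.0003, 0.0038, 0, 0, 0, 0.01], [0.0017, 0.0005, 0.0076, 0, 0, 0, 0.01], [0.0021, 0.0006, 0.0116, 0, 0, 0, 0.01], [0.0022, 0.0006, 0.0155, 0, 0, 0, 0.01], [0.002, 0.0006, 0.0194, 0, 0, 0, 0.01]]]
```

Call:
move_arm(commands=[[[0.0022, 0.0006, 0.0032, 0, 0, 0, 0.01], [0.0041, 0.0012, 0.0066, 0, 0, 0, 0.01], [0.0058, 0.0017, 0.0101, 0, 0, 0, 0.01], [0.0072, 0.0021, 0.0137, 0, 0, 0, 0.01], [0.0084, 0.0025, 0.0174, 0, 0, 0, 0.01]]])

```text
clock: 9.68
tool_pos: [0.6058, -0.0005, 0.0947]
ee_rot: [-1.218, -0.179, 0.248]
ft_force: [-0.2, -0.9, -5.3]
grip_width: 0.0204
```

Call:
move_arm(commands=[[[0.001, 0.0003, 0.0038, 0, 0, 0, 0.01], [0.0017, 0.0005, 0.0076, 0, 0, 0, 0.01], [0.0021, 0.0006, 0.0116, 0, 0, 0, 0.01], [0.0022, 0.0006, 0.0155, 0, 0, 0, 0.01], [0.002, 0.0006, 0.0194, 0, 0, 0, 0.01]]])

```text
clock: 10.3
tool_pos: [0.6075, 0.0, 0.1141]
ee_rot: [-1.218, -0.178, 0.249]
ft_force: [-2.3, -1.0, -8.0]
grip_width: 0.0201
```

```bash
python3 -c "
from h import *
plan(4.5)"
```

```text
{'clock': 10.3, 'phi': -81.938, 'r': 0.05, 'A': 0.179, 'Ft': -7.605, 'Fr': -3.64, 'Fa': 0.306, 'err': [0.266, 0.21, 0.03], 'w': 0.02}
[[[-0.0007, -0.0002, 0.0039, 0, 0, 0, 0.01], [-0.0016, -0.0005, 0.0077, 0, 0, 0, 0.01], [-0.0029, -0.0009, 0.0114, 0, 0, 0, 0.01], [-0.0044, -0.0013, 0.015, 0, 0, 0, 0.01], [-0.0062, -0.0018, 0.0184, 0, 0, 0, 0.01]]]
[[[-0.0019, -0.0006, 0.0034, 0, 0, 0, 0.01], [-0.0041, -0.0012, 0.0066, 0, 0, 0, 0.01], [-0.0065, -0.0019, 0.0096, 0, 0, 0, 0.01], [-0.0091, -0.0027, 0.0124, 0, 0, 0, 0.01], [-0.012, -0.0035, 0.015, 0, 0, 0, 0.01]]]
```

Call:
move_arm(commands=[[[-0.0007, -0.0002, 0.0039, 0, 0, 0, 0.01], [-0.0016, -0.0005, 0.0077, 0, 0, 0, 0.01], [-0.0029, -0.0009, 0.0114, 0, 0, 0, 0.01], [-0.0044, -0.0013, 0.015, 0, 0, 0, 0.01], [-0.0062, -0.0018, 0.0184, 0, 0, 0, 0.01]]])

```text
clock: 10.92
tool_pos: [0.6017, -0.0017, 0.1329]
ee_rot: [-1.218, -0.179, 0.248]
ft_force: [2.1, 1.2, -8.9]
grip_width: 0.0202
```

Call:
move_arm(commands=[[[-0.0019, -0.0006, 0.0034, 0, 0, 0, 0.01], [-0.0041, -0.0012, 0.0066, 0, 0, 0, 0.01], [-0.0065, -0.0019, 0.0096, 0, 0, 0, 0.01], [-0.0091, -0.0027, 0.0124, 0, 0, 0, 0.01], [-0.012, -0.0035, 0.015, 0, 0, 0, 0.01]]])

```text
clock: 11.55
tool_pos: [0.5895, -0.0052, 0.1479]
ee_rot: [-1.218, -0.179, 0.248]
ft_force: [2.7, 1.1, -14.0]
grip_width: 0.02
```

```bash
python3 -c "
from h import *
plan(4.5)"
```

```text
{'clock': 11.55, 'phi': -36.964, 'r': 0.051, 'A': 0.179, 'Ft': -10.738, 'Fr': -9.464, 'Fa': -0.29, 'err': [0.258, 0.274, 0.044], 'w': 0.02}
[[[-0.0031, -0.0009, 0.0022, 0, 0, 0, 0.01], [-0.0063, -0.0019, 0.0042, 0, 0, 0, 0.01], [-0.0097, -0.0029, 0.0059, 0, 0, 0, 0.01], [-0.0132, -0.0039, 0.0073, 0, 0, 0, 0.01], [-0.0169, -0.005, 0.0085, 0, 0, 0, 0.01]]]
[[[-0.0036, -0.0011, 0.001, 0, 0, 0, 0.01], [-0.0074, -0.0022, 0.0016, 0, 0, 0, 0.01], [-0.0111, -0.0033, 0.002, 0, 0, 0, 0.01], [-0.0149, -0.0044, 0.002, 0, 0, 0, 0.01], [-0.0186, -0.0055, 0.0018, 0, 0, 0, 0.01]]]
```

Call:
move_arm(commands=[[[-0.0031, -0.0009, 0.0024, 0, 0, 0, 0.01], [-0.0063, -0.0019, 0.0044, 0, 0, 0, 0.01], [-0.0097, -0.0029, 0.0061, 0, 0, 0, 0.01], [-0.0132, -0.0039, 0.0075, 0, 0, 0, 0.01], [-0.0169, -0.005, 0.0087, 0, 0, 0, 0.01]]])

```text
clock: 12.18
tool_pos: [0.5732, -0.01, 0.1568]
ee_rot: [-1.218, -0.18, 0.247]
ft_force: [6.8, 4.2, -17.0]
grip_width: 0.0201
```

Call:
move_arm(commands=[[[-0.0036, -0.0011, 0.001, 0, 0, 0, 0.01], [-0.0074, -0.0022, 0.0016, 0, 0, 0, 0.01], [-0.0111, -0.0033, 0.002, 0, 0, 0, 0.01], [-0.0149, -0.0044, 0.002, 0, 0, 0, 0.01], [-0.0186, -0.0055, 0.0018, 0, 0, 0, 0.01]]])

```text
clock: 12.8
tool_pos: [0.5565, -0.015, 0.1588]
ee_rot: [-1.218, -0.184, 0.244]
ft_force: [12.3, 5.3, -21.6]
grip_width: 0.0206
```

```bash
python3 -c "
from h import *
plan(4.5)"
```

```text
{'clock': 12.8, 'phi': 4.26, 'r': 0.052, 'A': 0.179, 'Ft': -11.697, 'Fr': -22.581, 'Fa': -1.599, 'err': [0.194, 0.602, 0.103], 'w': 0.021}
[[[-0.0037, -0.0011, -0.0004, 0, 0, 0, 0.01], [-0.0074, -0.0022, -0.0012, 0, 0, 0, 0.01], [-0.0111, -0.0033, -0.0022, 0, 0, 0, 0.01], [-0.0146, -0.0043, -0.0036, 0, 0, 0, 0.01], [-0.018, -0.0053, -0.0052, 0, 0, 0, 0.01]]]
[[[-0.0034, -0.001, -0.0018, 0, 0, 0, 0.01], [-0.0066, -0.0019, -0.0038, 0, 0, 0, 0.01], [-0.0096, -0.0028, -0.0061, 0, 0, 0, 0.01], [-0.0125, -0.0037, -0.0087, 0, 0, 0, 0.01], [-0.0151, -0.0045, -0.0115, 0, 0, 0, 0.01]]]
```

Call:
move_arm(commands=[[[-0.0037, -0.0011, 0.0002, 0, 0, 0, 0.01], [-0.0074, -0.0022, -0.0004, 0, 0, 0, 0.01], [-0.0111, -0.0033, -0.0014, 0, 0, 0, 0.01], [-0.0146, -0.0043, -0.0028, 0, 0, 0, 0.01], [-0.018, -0.0053, -0.0044, 0, 0, 0, 0.01]]])

```text
clock: 13.42
tool_pos: [0.5427, -0.019, 0.1555]
ee_rot: [-1.218, -0.19, 0.237]
ft_force: [16.2, 7.8, -16.1]
grip_width: 0.0203
```

Call:
move_arm(commands=[[[-0.0034, -0.001, -0.0018, 0, 0, 0, 0.01], [-0.0066, -0.0019, -0.0038, 0, 0, 0, 0.01], [-0.0096, -0.0028, -0.0061, 0, 0, 0, 0.01], [-0.0125, -0.0037, -0.0087, 0, 0, 0, 0.01], [-0.0151, -0.0045, -0.0115, 0, 0, 0, 0.01]]])

```text
clock: 14.05
tool_pos: [0.5303, -0.0227, 0.1475]
ee_rot: [-1.218, -0.196, 0.233]
ft_force: [0.3, -1.8, 15.7]
grip_width: 0.0203
```

```bash
cat > data.txt <<'E'
0.5215, -0.0252, 0.1386 1.1, 0.6, 11.6
0.5138, -0.0275, 0.1224 -2.2, -0.7, 10.2
0.512, -0.028, 0.104 -0.2, -0.4, 6.2
0.5173, -0.0265, 0.0853 0.0, 1.2, 4.4
0.5295, -0.0229, 0.0696 2.7, 1.6, 8.5
0.5459, -0.0181, 0.0606 -1.5, -0.3, 3.7
0.565, -0.0124, 0.0585 -2.6, -1.7, 17.8
0.5832, -0.0071, 0.065 0.5, 1.1, -6.1
0.5971, -0.003, 0.0771 -6.5, -3.9, 1.6
0.6058, -0.0005, 0.0947 -0.2, -0.9, -5.3
0.6075, 0.0, 0.1141 -2.3, -1.0, -8.0
0.6017, -0.0017, 0.1329 2.1, 1.2, -8.9
0.5895, -0.0052, 0.1479 2.7, 1.1, -14.0
0.5732, -0.01, 0.1568 6.8, 4.2, -17.0
0.5565, -0.015, 0.1588 12.3, 5.3, -21.6
E
cat > fit.py <<'E'
from h import *
D=np.array([[float(x) for x in l.replace(","," ").split()] for l in open("data.txt")])
y=D[:,:3]@e; z=D[:,2]
M=np.c_[2*y,2*z,np.ones(len(y))]; s=np.linalg.lstsq(M,y*y+z*z,rcond=None)[0]
cy,cz=s[:2]; print("circle (tcp) S",cy,"z",cz,"r",np.sqrt(s[2]+cy**2+cz**2),"expected",tcp(S0,Z0)@e,tcp(S0,Z0)[2])
for c in ((cy,cz),(tcp(S0,Z0)@e,tcp(S0,Z0)[2])):
    ph=np.arctan2(-(y-c[0]),z-c[1]); F=D[:,3:]
    Ft=-(F@e)*np.cos(ph)-F[:,2]*np.sin(ph)
    G=np.c_[np.ones(len(ph)),np.sin(ph),np.cos(ph)]
    w=np.ones(len(ph))
    for _ in range(20):
        k=np.linalg.lstsq(G*w[:,None],Ft*w,rcond=None)[0]; w=1/np.sqrt(1+((Ft-G@k)/.5)**2)
    amp=np.hypot(k[1],k[2]); dl=np.arctan2(k[2],k[1])
    print("const",k[0]*.05,"amp Nm",amp*.05,"delta",np.degrees(dl),"handle phi for weight down",np.degrees(np.pi-dl)%360)
    for a_,b_,c_ in zip(np.degrees(ph),Ft,G@k): print(round(a_),round(b_,1),round(c_,1),end=" | ")
    print()
E
python3 -c "
from h import *
plan(4.5)";python3 fit.py
```

```text
{'clock': 14.05, 'phi': 37.907, 'r': 0.051, 'A': 0.179, 'Ft': -9.501, 'Fr': 12.489, 'Fa': 1.797, 'err': [0.068, 1.474, 0.213], 'w': 0.02}
[[[-0.0029, -0.0009, -0.0025, 0, 0, 0, 0.01], [-0.0056, -0.0016, -0.0053, 0, 0, 0, 0.01], [-0.008, -0.0024, -0.0083, 0, 0, 0, 0.01], [-0.0102, -0.003, -0.0114, 0, 0, 0, 0.01], [-0.0122, -0.0036, -0.0148, 0, 0, 0, 0.01]]]
[[[-0.0018, -0.0005, -0.0034, 0, 0, 0, 0.01], [-0.0034, -0.001, -0.007, 0, 0, 0, 0.01], [-0.0047, -0.0014, -0.0107, 0, 0, 0, 0.01], [-0.0058, -0.0017, -0.0144, 0, 0, 0, 0.01], [-0.0065, -0.0019, -0.0183, 0, 0, 0, 0.01]]]
circle (tcp) S 0.5327610226646049 z 0.10857722704523323 r 0.050069550357470335 expected 0.533 0.10714584020506773
const -0.3401682728004527 amp Nm 0.26281789840982905 delta -90.64001066233666 handle phi for weight down 270.6400106623367
53 -10.0 -10.0 | 74 -9.2 -8.3 | 95 -6.2 -6.4 | 118 -3.7 -4.4 | 141 -3.0 -2.8 | 163 -2.5 -1.8 | -174 -1.0 -1.6 | -151 -2.3 -2.2 | -129 -3.4 -3.5 | -106 -5.2 -5.3 | -84 -7.7 -7.3 | -61 -8.9 -9.3 | -38 -10.9 -10.9 | -16 -12.1 -11.8 | 4 -11.8 -12.1 | 
const -0.33458344089195435 amp Nm 0.2578303543513297 delta -91.28813758173446 handle phi for weight down 271.2881375817345
52 -9.9 -10.0 | 72 -9.0 -8.4 | 94 -6.2 -6.5 | 116 -3.8 -4.5 | 140 -3.2 -2.8 | 162 -2.6 -1.8 | -174 -1.1 -1.6 | -150 -2.3 -2.2 | -128 -3.2 -3.4 | -105 -5.2 -5.3 | -82 -7.6 -7.3 | -59 -8.9 -9.2 | -37 -10.7 -10.7 | -15 -12.0 -11.6 | 4 -11.7 -11.8 |
```

```bash
sed -i 's/S0,Z0=0.0815,0.533,0.125/S0,Z0=0.0815,0.5328,0.1264/; s/rows-2/rows+2/' h.py; python3 -c "
from h import *
plan(-5)"
```

```text
{'clock': 14.05, 'phi': 38.712, 'r': 0.05, 'A': 0.179, 'Ft': -9.675, 'Fr': 12.354, 'Fa': 1.797, 'err': [0.068, 1.474, 0.213], 'w': 0.02}
[[[0.0034, 0.001, 0.0026, 0, 0, 0, 0.01], [0.007, 0.0021, 0.0048, 0, 0, 0, 0.01], [0.0107, 0.0032, 0.0068, 0, 0, 0, 0.01], [0.0146, 0.0043, 0.0083, 0, 0, 0, 0.01], [0.0186, 0.0055, 0.0096, 0, 0, 0, 0.01]]]
[[[0.0041, 0.0012, 0.001, 0, 0, 0, 0.01], [0.0082, 0.0024, 0.0016, 0, 0, 0, 0.01], [0.0124, 0.0037, 0.0019, 0, 0, 0, 0.01], [0.0166, 0.0049, 0.0017, 0, 0, 0, 0.01], [0.0207, 0.0061, 0.0012, 0, 0, 0, 0.01]]]
```

Call:
move_arm(commands=[[[0.0034, 0.001, 0.0026, 0, 0.3, 0, 0.01], [0.007, 0.0021, 0.0048, 0, 0.6, 0.1, 0.01], [0.0107, 0.0032, 0.0068, 0, 0.9, 0.2, 0.01], [0.0146, 0.0043, 0.0083, 0, 1.2, 0.2, 0.01], [0.0186, 0.0055, 0.0096, 0, 1.4, 0.2, 0.01]]])

```text
clock: 14.68
tool_pos: [0.5488, -0.0171, 0.1573]
ee_rot: [-1.214, -0.176, 0.251]
ft_force: [-1.5, 0.7, -3.9]
grip_width: 0.0204
```

Call:
move_arm(commands=[[[0.0041, 0.0012, 0.001, 0, 0, 0, 0.01], [0.0082, 0.0024, 0.0016, 0, 0, 0, 0.01], [0.0124, 0.0037, 0.0019, 0, 0, 0, 0.01], [0.0166, 0.0049, 0.0017, 0, 0, 0, 0.01], [0.0207, 0.0061, 0.0012, 0, 0, 0, 0.01]]])

```text
clock: 15.3
tool_pos: [0.5689, -0.0112, 0.1578]
ee_rot: [-1.214, -0.174, 0.252]
ft_force: [-4.7, -0.5, -13.5]
grip_width: 0.0203
```

```bash
python3 -c "
from h import *
plan(-5)"
```

```text
{'clock': 15.3, 'phi': -10.926, 'r': 0.05, 'A': 0.179, 'Ft': 2.001, 'Fr': -14.12, 'Fa': -0.812, 'err': [0.084, -0.091, -0.013], 'w': 0.02}
[[[0.0041, 0.0012, -0.001, 0, 0, 0, 0.01], [0.008, 0.0024, -0.0024, 0, 0, 0, 0.01], [0.0119, 0.0035, -0.0041, 0, 0, 0, 0.01], [0.0156, 0.0046, -0.0062, 0, 0, 0, 0.01], [0.019, 0.0056, -0.0086, 0, 0, 0, 0.01]]]
[[[0.0034, 0.001, -0.0026, 0, 0, 0, 0.01], [0.0065, 0.0019, -0.0055, 0, 0, 0, 0.01], [0.0094, 0.0028, -0.0086, 0, 0, 0, 0.01], [0.012, 0.0036, -0.012, 0, 0, 0, 0.01], [0.0143, 0.0042, -0.0157, 0, 0, 0, 0.01]]]
```

Call:
move_arm(commands=[[[0.0041, 0.0012, -0.001, 0, 0, 0, 0.01], [0.008, 0.0024, -0.0024, 0, 0, 0, 0.01], [0.0119, 0.0035, -0.0041, 0, 0, 0, 0.01], [0.0156, 0.0046, -0.0062, 0, 0, 0, 0.01], [0.019, 0.0056, -0.0086, 0, 0, 0, 0.01]]])

```text
clock: 15.92
tool_pos: [0.5876, -0.0057, 0.1493]
ee_rot: [-1.214, -0.174, 0.253]
ft_force: [-6.3, -3.0, -4.9]
grip_width: 0.0203
```

Call:
move_arm(commands=[[[0.0034, 0.001, -0.0026, 0, 0, 0, 0.01], [0.0065, 0.0019, -0.0055, 0, 0, 0, 0.01], [0.0094, 0.0028, -0.0086, 0, 0, 0, 0.01], [0.012, 0.0036, -0.012, 0, 0, 0, 0.01], [0.0143, 0.0042, -0.0157, 0, 0, 0, 0.01]]])

```text
clock: 16.55
tool_pos: [0.6012, -0.0017, 0.1338]
ee_rot: [-1.214, -0.172, 0.255]
ft_force: [-9.3, -2.3, -1.0]
grip_width: 0.0202
```

```bash
python3 -c "
from h import *
plan(-5.5)"
```

```text
{'clock': 16.55, 'phi': -59.676, 'r': 0.05, 'A': 0.179, 'Ft': 3.975, 'Fr': -8.76, 'Fa': -0.464, 'err': [0.118, -0.246, -0.046], 'w': 0.02}
[[[0.0021, 0.0006, -0.0043, 0, 0, 0, 0.01], [0.0039, 0.0011, -0.0087, 0, 0, 0, 0.01], [0.0052, 0.0015, -0.0133, 0, 0, 0, 0.01], [0.0061, 0.0018, -0.018, 0, 0, 0, 0.01], [0.0065, 0.0019, -0.0228, 0, 0, 0, 0.01]]]
[[[0.0002, 0.0, -0.0048, 0, 0, 0, 0.01], [-0.0001, -0.0, -0.0096, 0, 0, 0, 0.01], [-0.0008, -0.0002, -0.0143, 0, 0, 0, 0.01], [-0.002, -0.0006, -0.019, 0, 0, 0, 0.01], [-0.0035, -0.001, -0.0235, 0, 0, 0, 0.01]]]
```

Call:
move_arm(commands=[[[0.0021, 0.0006, -0.0043, 0, 0, 0, 0.01], [0.0039, 0.0011, -0.0087, 0, 0, 0, 0.01], [0.0052, 0.0015, -0.0133, 0, 0, 0, 0.01], [0.0061, 0.0018, -0.018, 0, 0, 0, 0.01], [0.0065, 0.0019, -0.0228, 0, 0, 0, 0.01]]])

```text
clock: 17.18
tool_pos: [0.6076, 0.0002, 0.1121]
ee_rot: [-1.214, -0.172, 0.255]
ft_force: [-7.6, -4.0, 5.4]
grip_width: 0.0206
```

```bash
python3 -c "
from h import *
plan(-1,1)"
```

```text
{'clock': 17.175, 'phi': -85.964, 'r': 0.05, 'A': 0.179, 'Ft': 5.969, 'Fr': -8.029, 'Fa': 1.723, 'err': [0.113, -0.256, -0.048], 'w': 0.021}
[[[0.0001, 0.0, -0.0009, 0, 0, 0, 0.01], [0.0001, 0.0, -0.0017, 0, 0, 0, 0.01], [0.0001, 0.0, -0.0026, 0, 0, 0, 0.01], [0.0001, 0.0, -0.0035, 0, 0, 0, 0.01], [0.0001, 0.0, -0.0044, 0, 0, 0, 0.01]]]
```

Need about −3.5° more (3 mm down), then settle.

Call:
move_arm(commands=[[[0.0003, 0, -0.0015, 0, 0, 0, 0.01], [0.0004, 0, -0.003, 0, 0, 0, 0.01], [0.0004, 0, -0.0034, 0, 0, 0, 0.01], [0.0004, 0, -0.0034, 0, 0, 0, 0.01], [0.0004, 0, -0.0034, 0, 0, 0, 0.01]]])

```text
clock: 17.8
tool_pos: [0.6076, 0.0002, 0.1098]
ee_rot: [-1.214, -0.172, 0.255]
ft_force: [-8.9, -3.2, 4.2]
grip_width: 0.0205
```

Call:
move_arm(commands=[[[0, 0, 0, 0, 0, 0, 0.01], [0, 0, 0, 0, 0, 0, 0.01], [0, 0, 0, 0, 0, 0, 0.01], [0, 0, 0, 0, 0, 0, 0.01], [0, 0, 0, 0, 0, 0, 0.01]]])

```text
clock: 18.42
tool_pos: [0.6076, 0.0002, 0.1103]
ee_rot: [-1.214, -0.172, 0.255]
ft_force: [-6.3, -2.1, -3.1]
grip_width: 0.0202
```

```bash
python3 - <<'E'
from h import *
plan(-1,0)
s=read_state();print(abs(s["qvel"]).max())
cat="""0.5427, -0.019, 0.1555 16.2, 7.8, -16.1
0.5303, -0.0227, 0.1475 0.3, -1.8, 15.7
"""
open("data.txt","a").write(cat)
for n in ("wrist","top"):
    p,d=capture(n); cv2.imwrite(f"pics/{n}9.png",p[...,::-1])
plan(-1,0)
E
python3 fit.py
```

```text
{'clock': 18.425, 'phi': -88.043, 'r': 0.05, 'A': 0.179, 'Ft': -2.866, 'Fr': -6.765, 'Fa': 0.219, 'err': [0.108, -0.296, -0.057], 'w': 0.02}
0.001832511017870395
{'clock': 18.525, 'phi': -88.05, 'r': 0.05, 'A': 0.179, 'Ft': -3.721, 'Fr': -6.819, 'Fa': -0.759, 'err': [0.11, -0.298, -0.062], 'w': 0.02}
circle (tcp) S 0.5327880753963953 z 0.10855154425666683 r 0.050051413470140804 expected 0.5328 0.10854584020506775
const -0.3365845500067626 amp Nm 0.2575219664767094 delta -90.02652997827482 handle phi for weight down 270.0265299782748
53 -10.0 -9.8 | 74 -9.2 -8.2 | 95 -6.2 -6.3 | 118 -3.7 -4.3 | 141 -3.0 -2.7 | 163 -2.5 -1.8 | -174 -1.0 -1.6 | -151 -2.3 -2.2 | -129 -3.4 -3.5 | -106 -5.2 -5.3 | -84 -7.7 -7.3 | -61 -8.9 -9.2 | -38 -10.9 -10.8 | -16 -12.1 -11.7 | 4 -11.8 -11.9 | 21 -10.9 -11.5 | 38 -9.6 -10.8 | 
const -0.33653231469933687 amp Nm 0.2574033642263628 delta -90.03222875573292 handle phi for weight down 270.03222875573294
53 -10.0 -9.8 | 74 -9.2 -8.2 | 95 -6.2 -6.3 | 118 -3.7 -4.3 | 141 -3.0 -2.7 | 163 -2.5 -1.8 | -174 -1.0 -1.6 | -151 -2.3 -2.2 | -129 -3.4 -3.5 | -106 -5.2 -5.3 | -84 -7.7 -7.3 | -61 -8.9 -9.2 | -38 -10.9 -10.8 | -16 -12.1 -11.7 | 4 -11.8 -11.9 | 21 -10.9 -11.5 | 38 -9.6 -10.8 |
```

View pics/wrist9.png

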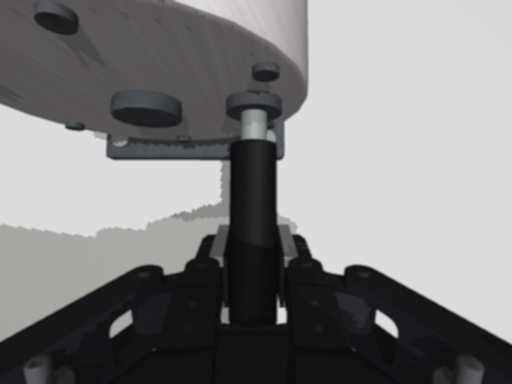

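View pics/top9.png

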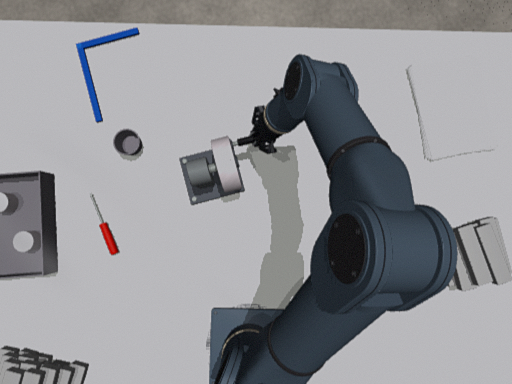

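```bash
python3 -c "
from h import *
sign_off()"
```

```text
the job is handed in; nothing more can be done
```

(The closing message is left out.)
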